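Clear the spatula and cover the leftovers

TASK

First take the spatula off the bowl of potatoes and lay it flat inside the shallow steel tray. Then take the lid that fits the bowl off its sloping stand and lower it onto the bowl, letting go only once it is down on the rim, so that it sits fully seated and level. Leave the bowl standing where it is and do not disturb the other lid or the other things on the board.

Things in the scene. Friction and masses are not known exactly. Their poses are not given: they have to be found in the camera images.
- bowl: Blue ceramic cereal bowl, loose, 450 g: 144 mm across at the rim outside, 134 mm inside, wall 5 mm, 70 mm high, flaring from a foot 72 mm across. Origin at the centre of its underside, z up. Three small potatoes in it reach no higher than 44 mm above the origin. At the start the spatula lies across its rim.
- bowl_rim (a point): Centre of the bowl's mouth, level with the top of the rim, 70 mm above the bowl's origin.
- spatula: Beech spatula, 280 mm long, 60 g, loose, flat underside. x runs along it from handle to blade, z up; origin on the underside at its balance point. Handle 20 mm wide, 12 mm thick, x = -150 to 50 mm; blade 52 mm wide, 6 mm thick, x = 50 to 130 mm. At the start it lies on the rim, its origin roughly over the bowl's centre, where fingers closing across the handle dip into the mouth.
- tray: Shallow steel tray fixed to the board, 360 mm long (its x axis) by 150 mm wide (its y axis), 18 mm high with 5 mm walls and a 5 mm floor. Origin at the centre of its underside.
- lid_wide: The steel lid that fits the bowl, loose, about 240 g. Flat round flange 152 mm across, 5 mm thick; under it a chamfered round step 124 mm across, 9 mm deep, that drops inside the rim; on top a black round knob. Origin: centre of the step's underside, z along the knob's axis. Flange underside at z = 9 mm, top at 14 mm. Seated, the flange rests on the rim and the origin is 61 mm above the bowl's.
- lid_wide_knob (a point): Centre of the top of the wide lid's knob, 48 mm along z from the lid's origin; axes as the lid's. The knob is an upright cylinder 28 mm in diameter and 34 mm tall, from z = 14 to 48 mm.
- stand_wide: Fixed chrome wire stand on which the wide lid lies at the start, sloping 35 degrees: the knob leans roughly towards the robot, the lid's x axis points up the slope, its y axis is level. At its lower edge, 64 mm apart, two upturned wire ends stand 9 mm above the flange's top and stop it sliding, so it leaves along its own knob axis. Origin on the board under the lid's origin, which is 65 mm up.
- lid_narrow: A smaller steel lid of the same make that does not fit: flange 108 mm across, step 80 mm across, same thickness and same knob. It lies on a stand of its own, at the same slope; which of the two stands is to the left varies. To be left alone.
- glass_a: Clear drinking glass, 68 mm across, 105 mm high, origin at the centre of its underside. To be left alone.
- glass_b: A second clear glass, the same. To be left alone.
- ramekin: White ceramic ramekin, 72 mm across, 42 mm high, origin at the centre of its underside. To be left alone.
- coffee_cup: White coffee cup, 60 mm across, 55 mm high, origin at the centre of its underside. To be left alone.
- whisk: Small steel whisk lying on the board, about 216 mm long along its x axis, 40 mm high, origin near its middle. To be left alone.
Mind the look-alikes: they are no part of the job. Leave any turquoise or yellow look-alike of the lid_wide alone.

How it is judged:
On the way, in this order (a step that is already met when the one before it is completed fails the run):
1. the spatula lies flat inside the tray, let go, before the lid goes on the bowl (z of spatula in the frame of tray between 0.002 and 0.01 m and horizontal distance between spatula and tray below 0.1 m and angle between spatula's own z axis and vertical below 0.05 rad and horizontal distance between lid_wide and bowl_rim above 0.05 m and contact force between the fingers and spatula below 0.1 N), for 0.2 s.
2. the wide lid is on the bowl's rim (within 4 mm of its seated height, near level) while the fingers still hold it (horizontal distance between lid_wide and bowl_rim below 0.015 m and z of lid_wide in the frame of bowl below 0.065 m and angle between lid_wide's own z axis and vertical below 0.15 rad and contact force between the fingers and lid_wide above 0.5 N), for 0.05 s.
At the end, for the whole second after the job is handed in: The wide lid sits on the bowl: centred within 8 mm, at its seated height within 2 to 3 mm, level within 2 degrees, at rest; the bowl is upright; the spatula lies flat on the tray's floor inside its walls, at rest (horizontal distance between lid_wide and bowl_rim below 0.008 m and z of lid_wide in the frame of bowl between 0.058 and 0.063 m and angle between lid_wide's own z axis and vertical below 0.035 rad and linear speed of each of lid_wide, spatula below 0.02 m/s and angle between each of bowl, spatula's own z axis and vertical below 0.05 rad and z of spatula in the frame of tray between 0.002 and 0.01 m and horizontal distance between spatula and tray below 0.1 m); the robot touches nothing.
It fails at once if the bowl is shifted more than 40 mm or tipped more than 15 degrees (distance of bowl from where it was at the start of the episode above 0.04 m or angle between bowl's own z axis and vertical above 0.26 rad).
It fails at once if the narrow lid is moved more than 20 mm (distance of lid_narrow from where it was at the start of the episode above 0.02 m).
It fails at once if a glass, the ramekin, the cup or the whisk is moved more than 30 mm (distance of any of glass_a, glass_b, ramekin, coffee_cup, whisk from where it was at the start of the episode above 0.03 m).
It also fails if it takes over 51 s, if anything falls off the work surface, if the arm or the gripper's body presses on something with over 40 N, if the wrist force passes 120 N, or if a joint passes its speed limit or range.

ROBOT

A 7-joint arm with a two-finger parallel gripper is mounted at the origin on the work surface. World frame = base frame: x ahead of the robot, y to its left, z up, the work surface at z = 0. Lengths are in m, angles in rad, forces in N, time in s.
With the tool pointing down it reaches from about 0.4 to 0.925 m from the base axis. Payload 4.1 kg.
Tool frame: the origin (TCP) lies midway between the tips of the shut fingers; the grasp point (between the pads) lies 19 mm behind it (grip_depth is the z of the grasp point in the tool frame, in m); z points along the fingers, x is the direction in which the jaws open and shut, and the axes are right-handed (so a half turn about z gives the same grasp; the last joint's range is limited). The gripper opens to 85 mm and grips with 20 to 120 N. Pads are 22 mm wide; open, the fingers measure 114 mm over their backs; the gripper's body (76 mm by 85 mm) begins 54 mm behind the grasp point. The pads swing forward as they close: fully open they stand 13 mm farther back than shut.
Start: joints at [-0.099, 0.398, 0.045, 1.537, -0.019, 1.207, -0.051], TCP at [0.65, 0, 0.231] pointing down, gripper open.
Joint ranges: [-2.82, 2.82], [-0.49, 2.23], [-1.37, 1.46], [0, 2.46], [-1.36, 4.5], [0.23, 2], [-2.94, 2.94]. Speed limits (rad/s): [2.57, 2.57, 3.14, 3.14, 3.14, 3.14, 3.14].

INTERFACE

Orientations are given as a rotation vector (axis times angle).
In Python, from station import read_state, camera, job_done, outline_of, grip_depth gives the robot as it stands.
- The arm moves only by the tool send_rows, never from a script. Its argument "plan" is a list that holds one entry, the list of rows, each a list of 7 numbers: the shift along the tool's x, y, z in cm, then the turn, a rotation vector about the tool's x, y, z in degrees, then the opening in per cent of the stroke, from 0 (shut) to 100 (fully open). A call has 1 to 8 rows; each row is the pose to reach, as a shift and turn from the pose measured when the call began, along the tool's axes at that moment; what a row does not reach only later rows make up. A row lasts 1/12 s, in which the tool goes at most 41.7 mm and 7.16 degrees, less where a joint would pass 70% of its speed; a pose out of reach is approached as far as the arm can. A call with a gripper value outside its range is refused whole. The fingers move at their own pace and stop on an object; the grip force is fixed at half the most. Time passes only in rows, so rows that repeat a pose let the fingers close. It gives the time, the measured TCP pose, the force and the opening at its end, in the units of the state.
- read_state(): the state, without advancing time (a new reading comes with each control period).
- camera(name): name is "scene" or "side" or "wrist"; returns a dict with "color" (400x640x3 uint8, red, green, blue), "camera_matrix" (3x3 intrinsics, pixels), "world_from_camera" (4x4, takes a point from camera to world coordinates); the wrist camera has in their place "mount" (4x4, takes a point from camera to tool coordinates, whose origin is the TCP and whose axes are the tool frame's). Camera axes: x right, y up, looking along -z (the intrinsics and any distortion apply to the point x, -y, -z); pixel columns grow to the right and rows downward; lengths in m; the calibration is good to about 2 mm. A picture is of the moment at which its call begins: read the wrist's pose just before it. There is no depth.
- job_done(): hands the job in, once; it reports no verdict.
Trained networks look in a picture, given as the dict that the camera call returned (one of the last four; its "shot" number tells which), for a name from the list of things; names that differ only in an ending like _2 or _b are one class to them, and where a whole thing is asked for, a point or a joint stands for the part that bears it (a point fixed in the world has none). Each returns a list of dicts, best first, with "p" (0 to 1); they miss things now and then, are a little off and sometimes report something else, mostly with a low value. They report only what shows in the picture. A call takes as long as a camera call. They do not tell look-alikes from the thing itself.
- outline_of(picture, label): "region" (400x640 bool, what is visible of it) and "location" ([column, row] in pixels, amid what is visible of it).
The state is a dict: "time_s": time; "q": joint angles; "joint_velocities": joint speeds; "effort": joint torques, N m; "eef_pos": TCP position; "orientation": TCP orientation; "ft_force": force on the tool from outside, world axes, zero at the start; "moment": the same for the moment, N m; "finger_gap": finger opening in m.
Only numpy, scipy, OpenCV 4.12 (cv2) and the standard library are available. Lean on these libraries where they do the work, as an engineer would, in place of code of your own. Each camera call takes 0.05 s, during which the arm holds its last target.

## Working session

There is one attempt and no reset: what is moved stays moved. The work goes in short steps, Python scripts to look and compute and a tool call to move; the robot and the scene stay as the last step left them, time stands still between calls to the robot, and variables do not carry over. Pictures are saved under pics/ and viewed, and the job is handed in when it is done.

Besides the shell and the picture viewer there is one more tool, called after ">>>" as name(argument=value, ...) on one line, values as JSON. send_rows: Moves the arm, as the interface text tells. Its arguments: {"type":"object","properties":{"plan":{"type":"array","items":{"type":"array","items":{"type":"array","items":{"type":"number"}}}}},"required":["plan"]}

```bash
ls; mkdir -p pics
cat > h.py <<'E'
import numpy as np, cv2
from station import *
def save(n,p): cv2.imwrite(f'pics/{n}.png',cv2.cvtColor(p['color'],cv2.COLOR_RGB2BGR))
E
python3 - <<'E'
from h import *
print(read_state(), grip_depth)
for c in ['scene','side','wrist']:
    p=camera(c); save(c+'0',p); print(c,p['camera_matrix'],p.get('world_from_camera',p.get('mount')),[k for k in p])
E
```

```text
pics
{'time_s': 0.0, 'q': array([-0.09898424,  0.3991677 ,  0.04505828,  1.53788152, -0.01868724,
        1.20690354, -0.0506901 ]), 'joint_velocities': array([ 1.32516836e-03,  2.29763198e-05, -1.29945116e-03,  1.44862305e-03,
       -6.65002594e-04,  1.04702429e-03,  1.29569676e-05]), 'effort': array([-9.65094187e-04, -4.75129580e+01,  1.36406265e+00, -2.54227209e+01,
        1.14684159e-02,  9.53188282e-03,  3.56541250e-05]), 'eef_pos': array([ 6.49364018e-01, -7.65336073e-06,  2.30278992e-01]), 'orientation': array([ 3.14143655e+00,  1.38617917e-04, -3.03546666e-03]), 'ft_force': array([0.04528074, 0.32513961, 0.27427966]), 'moment': array([-0.05012452, -0.03411626,  0.00559226]), 'finger_gap': 0.08554982294204289} -0.0187
scene [[366.22866703   0.         316.9157295 ]
 [  0.         366.22866703 206.91442717]
 [  0.           0.           1.        ]] [[ 0.35344459 -0.65236398  0.67044624  1.22645202]
 [ 0.93530871  0.25913959 -0.24092382 -0.21304706]
 [-0.01656914  0.71222743  0.7017532   0.78654933]
 [ 0.          0.          0.          1.        ]] ['color', 'camera_matrix'
[... 169 characters left out ...]
8370408  0.40519331 -0.47077203 -0.14314655]
 [-0.62101243  0.52616222 -0.58094481 -0.83174464]
 [ 0.0123075   0.7476441   0.66398556  1.09645217]
 [ 0.          0.          0.          1.        ]] ['color', 'camera_matrix', 'world_from_camera', 'shot']
wrist [[332.76710694   0.         322.62102108]
 [  0.         332.76710694 198.79312937]
 [  0.           0.           1.        ]] [[ 9.99999948e-01 -1.87812305e-04 -2.61689911e-04  8.68905578e-05]
 [-2.51075177e-04 -9.63418417e-01 -2.68001661e-01 -6.99072868e-02]
 [-2.01782870e-04  2.68001713e-01 -9.63418414e-01 -1.40034611e-01]
 [ 0.00000000e+00  0.00000000e+00  0.00000000e+00  1.00000000e+00]] ['color', 'camera_matrix', 'mount', 'shot']
```

View pics/scene0.png

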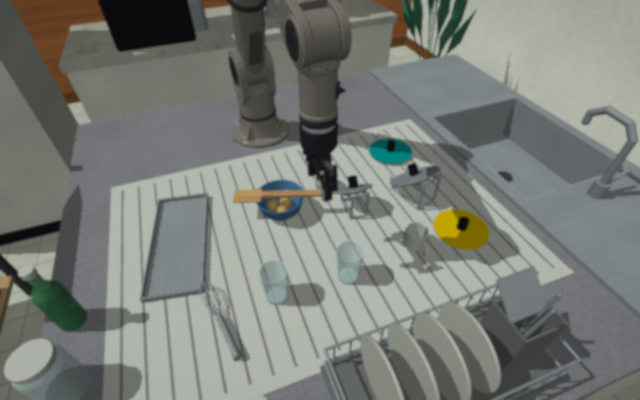

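View pics/side0.png

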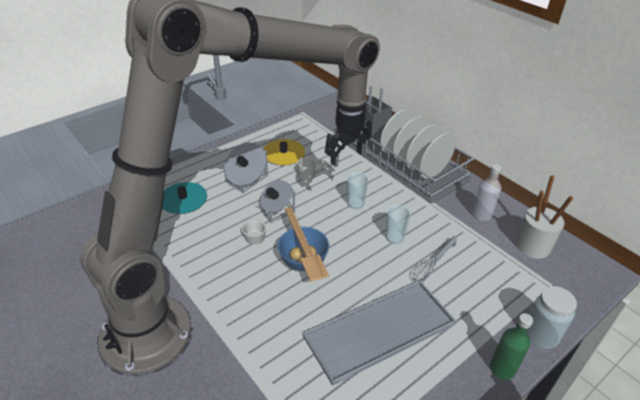

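View pics/wrist0.png

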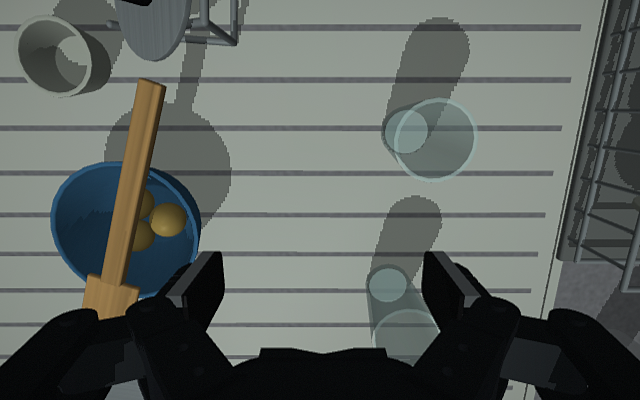

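Scene view: the tray is at (178,245), and the bowl and spatula are at about (280,200). The larger grey lid is at about (415,175) on the far stand. The smaller lid, next to the bowl, is at about (350,190). The turquoise and yellow lids are decoys. Next I'll get the outlines.

```bash
cat > m.py <<'E'
from h import *
import pickle,sys
names=['bowl','spatula','tray','lid_wide','lid_narrow','glass_a','ramekin','coffee_cup','whisk','stand_wide']
P={}
for c in ['side','scene','wrist']:
    s=read_state(); p=camera(c); D={}
    for n in names:
        r=outline_of(p,n); D[n]=[(d['p'],d['location'],d['region']) for d in r]
        print(c,n,[(round(d['p'],2),np.round(d['location']).tolist(),int(d['region'].sum())) for d in r if d['p']>.1])
    P[c]=(p,D,s)
pickle.dump(P,open('P.pkl','wb'))
E
python3 m.py
```

```text
side bowl [(0.94, [299.0, 244.0], 1206)]
side spatula [(0.87, [309.0, 256.0], 866), (0.66, [354.0, 187.0], 669), (0.18, [243.0, 163.0], 1312)]
side tray [(0.85, [375.0, 330.0], 7784)]
side lid_wide [(0.76, [243.0, 161.0], 1365), (0.73, [283.0, 150.0], 850), (0.61, [183.0, 197.0], 1132)]
side lid_narrow [(0.77, [277.0, 196.0], 783)]
side glass_a [(0.81, [352.0, 189.0], 680), (0.79, [396.0, 220.0], 781)]
side ramekin [(0.63, [445.0, 249.0], 176), (0.56, [252.0, 229.0], 519)]
side coffee_cup [(0.9, [308.0, 164.0], 400)]
side whisk [(0.65, [440.0, 256.0], 261)]
side stand_wide [(0.46, [266.0, 175.0], 63)]
scene bowl [(0.56, [283.0, 200.0], 1118)]
scene spatula [(0.78, [268.0, 194.0], 822), (0.37, [272.0, 280.0], 1092)]
scene tray [(0.84, [177.0, 250.0], 5866)]
scene lid_wide [(0.79, [390.0, 152.0], 840), (0.73, [281.0, 204.0], 1145), (0.72, [414.0, 177.0], 623), (0.61, [317.0, 183.0], 42), (0.55, [459.0, 231.0], 1696), (0.35, [350.0, 259.0], 994)]
scene lid_narrow [(0.8, [353.0, 189.0], 367)]
scene glass_a [(0.85, [274.0, 280.0], 1123), (0.85, [350.0, 260.0], 1019), (0.74, [280.0, 204.0], 1252)]
scene ramekin []
scene coffee_cup [(0.86, [416.0, 240.0], 659), (0.53, [349.0, 257.0], 1000)]
scene whisk [(0.84, [223.0, 330.0], 593), (0.72, [279.0, 202.0], 1209)]
scene stand_wide [(0.93, [426.0, 192.0], 304)]
wrist bowl [(0.9, [137.0, 224.0], 12299)]
wrist spatula [(0.8, [126.0, 208.0], 7258)]
wrist tray [(0.95, [127.0, 390.0], 573)]
wrist lid_wide []
wrist lid_narrow [(0.74, [152.0, 26.0], 3566)]
wrist glass_a [(0.89, [398.0, 316.0], 5115)]
wrist ramekin [(0.93, [59.0, 59.0], 6008)]
wrist coffee_cup []
wrist whisk []
wrist stand_wide []
```

```bash
cat > fit.py <<'E'
from h import *
import pickle
from scipy.optimize import minimize
from scipy.spatial.transform import Rotation as R
def wfc(p,s):
    if 'world_from_camera' in p: return p['world_from_camera']
    T=np.eye(4);T[:3,:3]=R.from_rotvec(s['orientation']).as_matrix();T[:3,3]=s['eef_pos'];return T@p['mount']
def proj(p,s,X):
    T=np.linalg.inv(wfc(p,s)); c=X@T[:3,:3].T+T[:3,3]
    K=p['camera_matrix']; return np.c_[K[0,0]*c[:,0]/-c[:,2]+K[0,2],K[1,1]*-c[:,1]/-c[:,2]+K[1,2]]
def circ(r,z,n=48):
    a=np.linspace(0,2*np.pi,n,endpoint=False);return np.c_[r*np.cos(a),r*np.sin(a),0*a+z]
def box(x0,x1,y0,y1,z0,z1): return np.array([[x,y,z] for x in(x0,x1) for y in(y0,y1) for z in(z0,z1)])
M={'bowl':[np.r_[circ(.036,0),circ(.072,.07)]],
 'spatula':[box(-.15,.05,-.01,.01,0,.012),box(.05,.13,-.026,.026,0,.006)],
 'tray':[box(-.18,.18,-.075,.075,0,.018)],
 'lid_wide':[np.r_[circ(.076,.009),circ(.076,.014)],np.r_[circ(.062,0),circ(.062,.009)],np.r_[circ(.014,.014),circ(.014,.048)]],
 'lid_narrow':[np.r_[circ(.054,.009),circ(.054,.014)],np.r_[circ(.040,0),circ(.04,.009)],np.r_[circ(.014,.014),circ(.014,.048)]],
 'glass':[np.r_[circ(.034,0),circ(.034,.105)]],'cup':[np.r_[circ(.03,0),circ(.03,.055)]],'ramekin':[np.r_[circ(.036,0),circ(.036,.042)]],}
def render(p,s,name,pose):
    t,Rm=pose; im=np.zeros((1600,2560),np.uint8)
    for h in M[name]:
        u=proj(p,s,h@Rm.T+t); u=((u+.5)*4)
        cv2.fillConvexPoly(im,cv2.convexHull(np.round(u).astype(np.int32)),255)
    return cv2.resize(im,(640,400),interpolation=cv2.INTER_AREA)/255.
def rz(a): return R.from_euler('z',a).as_matrix()
def lidR(a): # lid x points up slope in heading a; knob leans opposite
    return rz(a)@R.from_euler('y',-np.radians(35)).as_matrix()
def fit(name,views,posef,x0,scale,verbose=True):
    def cost(v,each=False):
        o=[]
        for p,s,m in views:
            r=render(p,s,name,posef(x0+v*scale)); m=m.astype(float)
            o.append(1-np.minimum(r,m).sum()/np.maximum(r,m).sum())
        return o if each else np.mean(o)
    n=len(x0); best=None
    for k in (1,.3):
        v0=np.zeros(n) if best is None else best.x
        b=minimize(cost,v0,method='Nelder-Mead',options=dict(initial_simplex=np.r_[[v0],v0+k*np.eye(n)],xatol=1e-3,fatol=1e-4,maxiter=400))
        if best is None or b.fun<best.fun: best=b
    x=x0+best.x*scale
    print(name,np.round(x,4),'IoU',np.round(1-np.array(cost(best.x,True)),3)); return x
def ray(p,s,px,z):
    T=wfc(p,s);K=p['camera_matrix'];d=T[:3,:3]@[(px[0]-K[0,2])/K[0,0],-(px[1]-K[1,2])/K[1,1],-1];o=T[:3,3];return o+d*(z-o[2])/d[2]
E
cat > f1.py <<'E'
from fit import *
P=pickle.load(open('P.pkl','rb'))
def near(c,n,px):
    p,D,s=P[c]; l=D[n]; i=min(range(len(l)),key=lambda i:np.hypot(*(l[i][1]-np.array(px)))); return p,s,l[i][2]
flat=lambda z:(lambda x:(np.array([x[0],x[1],z]),rz(x[2]) if len(x)>2 else np.eye(3)))
def init(c,px,z): p,D,s=P[c]; return ray(p,s,px,z)[:2]
def F(n,key,vs,z0,zb,extra=None,posef=None):
    V=[near(c,key,px) for c,px in vs]
    x0=init(vs[0][0],vs[0][1],z0)
    if extra is not None:
        rs=[fit(n,V,posef or flat(zb),np.r_[x0,e],np.array([.02,.02,.15])) for e in extra]
    else: fit(n,V,flat(zb),x0,np.array([.02,.02]))
F('bowl','bowl',[('side',(299,244)),('scene',(283,200)),('wrist',(137,224))],.05,0)
F('bowl','bowl',[('side',(299,244)),('wrist',(137,224))],.05,0)
F('spatula','spatula',[('side',(309,256)),('scene',(268,194))],.07,.07,[-1.6,-2.])
F('spatula','spatula',[('side',(309,256)),('wrist',(126,208))],.07,.07,[-1.6])
F('tray','tray',[('side',(375,330)),('scene',(177,250))],.01,0,[0,.3,-.3])
F('lid_wide','lid_wide',[('side',(243,161)),('scene',(414,177))],.065,.065,[0,.4,-.4],lambda x:(np.array([x[0],x[1],.065]),lidR(x[2])))
F('lid_narrow','lid_narrow',[('side',(277,196)),('scene',(353,189))],.065,.065,[0,.4],lambda x:(np.array([x[0],x[1],.065]),lidR(x[2])))
F('glass','glass_a',[('side',(352,189)),('scene',(350,260))],.05,0)
F('glass','glass_a',[('side',(396,220)),('scene',(274,280))],.05,0)
F('ramekin','ramekin',[('side',(252,229)),('wrist',(59,59))],.02,0)
F('cup','coffee_cup',[('side',(308,164)),('scene',(416,240))],.02,0)
E
python3 f1.py
```

```text
bowl [ 0.4575 -0.0493] IoU [0.656 0.667 0.697]
bowl [ 0.458 -0.048] IoU [0.652 0.705]
spatula [ 0.4562 -0.0525 -1.9062] IoU [0.899 0.822]
spatula [ 0.4564 -0.0513 -1.9097] IoU [0.899 0.818]
spatula [ 0.4578 -0.0496 -1.9045] IoU [0.906 0.731]
tray [ 0.4642 -0.3535 -0.1845] IoU [0.958 0.974]
tray [ 0.4638 -0.3532 -0.1844] IoU [0.958 0.974]
tray [ 0.4645 -0.3529 -0.1835] IoU [0.964 0.97 ]
lid_wide [0.5295 0.354  0.1543] IoU [0.943 0.905]
lid_wide [0.5295 0.354  0.1545] IoU [0.943 0.905]
lid_wide [0.5295 0.3541 0.1531] IoU [0.944 0.904]
lid_narrow [ 0.5155  0.1583 -0.0719] IoU [0.942 0.908]
lid_narrow [ 0.5154  0.1583 -0.0629] IoU [0.94  0.912]
glass [0.7392 0.0421] IoU [0.828 0.833]
glass [ 0.7278 -0.1443] IoU [0.816 0.845]
ramekin [0.401  0.1139] IoU [0.883 0.839]
cup [0.704  0.2552] IoU [0.806 0.858]
```

```bash
cat >> f1.py <<'E'
print('---')
def hull(m):
    n,l,st,_=cv2.connectedComponentsWithStats(m.astype(np.uint8)); 
    pts=cv2.findNonZero(m.astype(np.uint8)); o=np.zeros(m.shape,np.uint8); cv2.fillConvexPoly(o,cv2.convexHull(pts),1); return o
for vs in [('side','scene','wrist'),('side',),('scene',),('wrist',)]:
    V=[(P[c][0],P[c][2],hull(P[c][1]['bowl'][0][2])) for c in vs]
    fit('bowl',V,flat(0),np.array([.457,-.049]),np.array([.02,.02]))
def ov(c,items,box,n):
    p,D,s=P[c]; im=cv2.cvtColor(p['color'],cv2.COLOR_RGB2BGR); x0,y0,x1,y1=box; k=800//(x1-x0)
    im=cv2.resize(im[y0:y1,x0:x1],None,fx=k,fy=k)
    for name,pose in items:
        for h in M[name]:
            u=proj(p,s,h@pose[1].T+pose[0]); u=(u-[x0,y0]+.5)*k
            cv2.polylines(im,[cv2.convexHull(u.astype(np.int32))],True,(0,0,255),1)
    cv2.imwrite(f'pics/{n}.png',im)
it=[('bowl',flat(0)([.457,-.049])),('spatula',flat(.07)([.4565,-.051,-1.907])),('lid_wide',(np.array([.5295,.354,.065]),lidR(.154))),('lid_narrow',(np.array([.5155,.1583,.065]),lidR(-.07))),('tray',flat(0)([.4643,-.3532,-.184]))]
ov('side',it,(200,120,360,290),'ov_side'); ov('scene',it,(220,110,480,270),'ov_scene'); ov('wrist',it,(0,0,400,400),'ov_wrist')
E
python3 f1.py | sed '1,/---/d'
```

```text
bowl [ 0.4575 -0.0489] IoU [0.917 0.879 0.917]
bowl [ 0.4544 -0.0513] IoU [0.938]
bowl [ 0.4563 -0.0524] IoU [0.888]
bowl [ 0.4594 -0.0467] IoU [0.933]
```

View pics/ov_side.png

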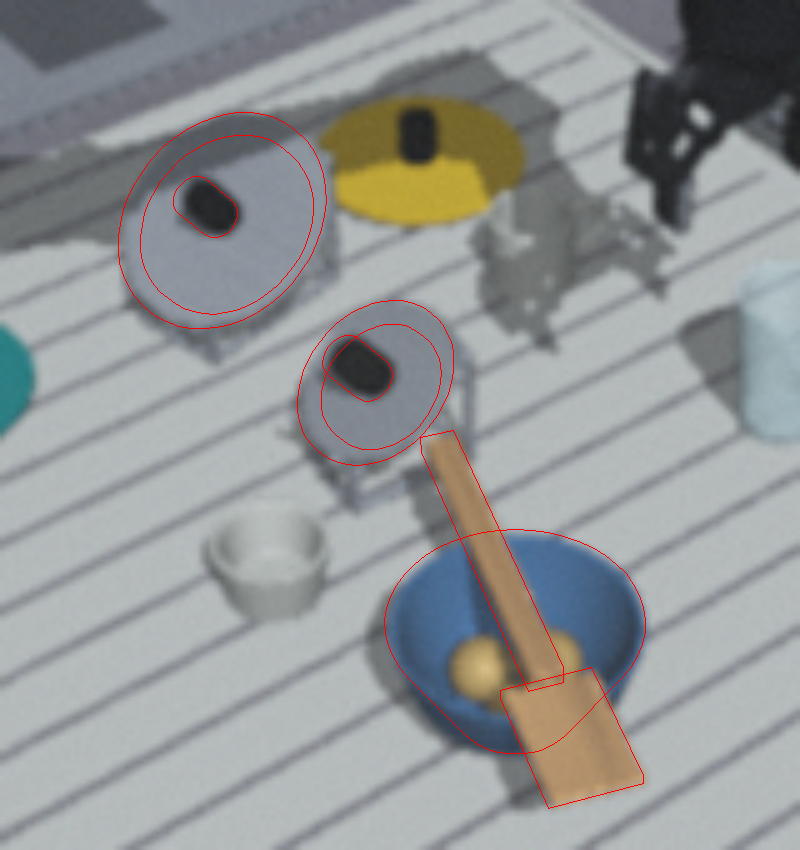

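View pics/ov_scene.png

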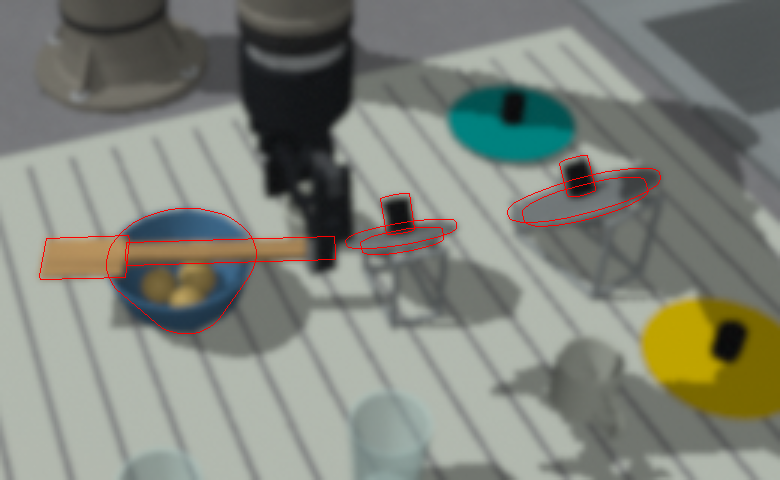

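View pics/ov_wrist.png

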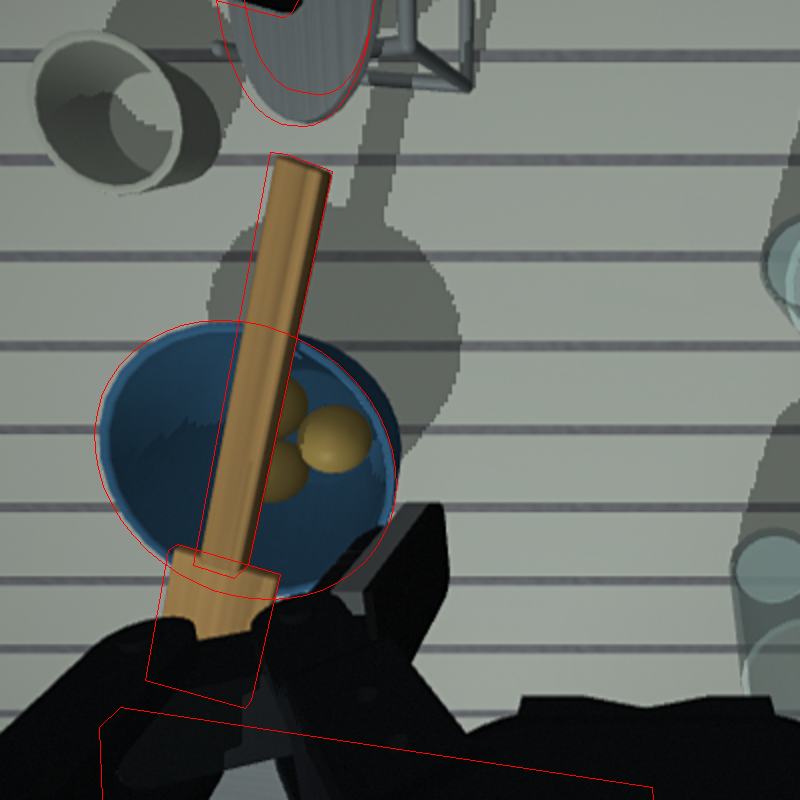

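Overlays fit within about 3 mm. The spatula's balance point is at about (0.457,-0.051), and the wide lid is the far one, with its knob leaning towards the robot. I'll hover above the bowl first.

>>> send_rows(plan=[[[-3.5,0.9,0.5,0,0,4,50],[-7,1.9,1,0,0,8,50],[-10.5,2.8,2,0,0,12,50],[-14,3.7,3,0,0,16,50],[-17,4.6,4,0,0,19,50],[-19.2,5.1,5,0,0,19,50],[-19.2,5.1,5,0,0,19,50],[-19.2,5.1,5,0,0,19,50]]])

```text
time_s: 2.47
eef_pos: [0.457, -0.0513, 0.1812]
orientation: [-3.098, 0.52, 0.0]
ft_force: [1.0, -0.6, 1.0]
finger_gap: 0.0428
```

```bash
cat > look.py <<'E'
from fit import *
s=read_state(); print(s['time_s'],np.round(s['eef_pos'],4),np.round(s['orientation'],3),s['ft_force'].round(2),s['finger_gap'].round(4),s['q'].round(2))
Rm=R.from_rotvec(s['orientation']).as_matrix(); print('toolx heading',np.degrees(np.arctan2(Rm[1,0],Rm[0,0])).round(2),'z',Rm[:,2].round(4))
import sys
for a in sys.argv[1:]:
    c,n=a.split(':'); p=camera(c); save(n,p)
E
python3 look.py wrist:w1
```

```text
Traceback (most recent call last):
  File "look.py", line 2, in <module>
    s=read_state(); print(s['time_s'],np.round(s['eef_pos'],4),np.round(s['orientation'],3),s['ft_force'].round(2),s['finger_gap'].round(4),s['q'].round(2))
                                                                                                                   ^^^^^^^^^^^^^^^^^^^^^
AttributeError: 'float' object has no attribute 'round'
```

```bash
sed -i "s/s\['finger_gap'\].round(4)/round(s['finger_gap'],4)/" look.py; python3 look.py wrist:w1
```

```text
2.4667 [ 0.457  -0.0513  0.1812] [-3.098  0.52   0.   ] [ 0.96 -0.55  0.99] 0.0428 [-0.09  0.11  0.11  2.04 -0.01  1.   -0.3 ]
toolx heading -19.05 z [-1.e-04  2.e-04 -1.e+00]
```

View pics/w1.png

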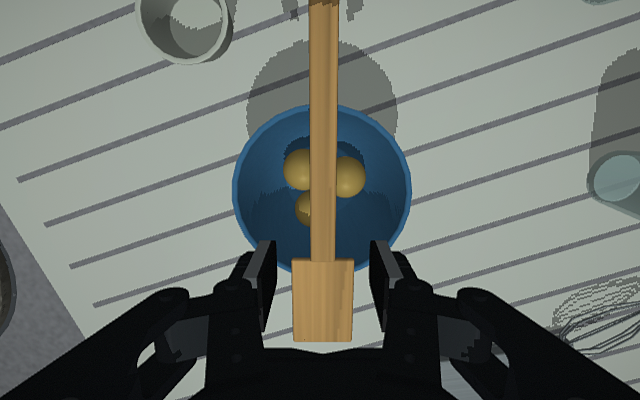

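The handle runs along column 323, midway between the fingers. I'll descend to TCP z of about 0.063 and close.

>>> send_rows(plan=[[[0,0,3.5,0,0,0,50],[0,0,7,0,0,0,50],[0,0,9.5,0,0,0,50],[0,0,11.3,0,0,0,50],[0,0,11.8,0,0,0,50],[0,0,11.8,0,0,0,50],[0,0,11.8,0,0,0,50]]])

```text
time_s: 3.1
eef_pos: [0.4606, -0.0507, 0.0647]
orientation: [-3.098, 0.517, -0.006]
ft_force: [0.0, 0.0, 0.6]
finger_gap: 0.0426
```

>>> send_rows(plan=[[[0,0,0,0,0,0,10],[0,0,0,0,0,0,10],[0,0,0,0,0,0,10],[0,0,0,0,0,0,10],[0,0,0,0,0,0,10],[0,0,0,0,0,0,10]]])

```text
time_s: 3.6
eef_pos: [0.4626, -0.0505, 0.0664]
orientation: [-3.097, 0.517, -0.012]
ft_force: [0.3, 0.7, 5.9]
finger_gap: 0.0187
```

```bash
python3 look.py wrist:w2
```

```text
3.6 [ 0.4626 -0.0505  0.0664] [-3.097  0.517 -0.012] [0.33 0.68 5.89] 0.0187 [-0.07  0.28  0.11  2.14 -0.04  0.72 -0.27]
toolx heading -18.96 z [ 8.e-03  4.e-04 -1.e+00]
```

View pics/w2.png

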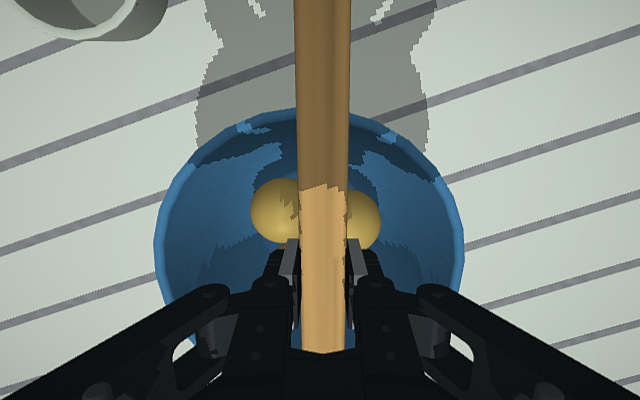

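Gap is 18.7 mm across the 20 mm handle, so it's gripped. I'll lift it straight up.

>>> send_rows(plan=[[[0,0,-1,0,0,0,10],[0,0,-3,0,0,0,10],[0,0,-6,0,0,0,10],[0,0,-9,0,0,0,10],[0,0,-12,0,0,0,10],[0,0,-14,0,0,0,10],[0,0,-15,0,0,0,10],[0,0,-15,0,0,0,10]]])

```text
time_s: 4.32
eef_pos: [0.463, -0.0507, 0.2194]
orientation: [-3.096, 0.517, -0.022]
ft_force: [-0.3, 0.3, -0.4]
finger_gap: 0.0187
```

```bash
python3 look.py wrist:w3 side:s3
```

```text
4.3167 [ 0.463  -0.0507  0.2194] [-3.096  0.517 -0.022] [-0.26  0.26 -0.35] 0.0187 [-0.09  0.07  0.12  1.99 -0.01  1.07 -0.3 ]
toolx heading -18.97 z [ 1.410e-02  6.000e-04 -9.999e-01]
```

View pics/s3.png

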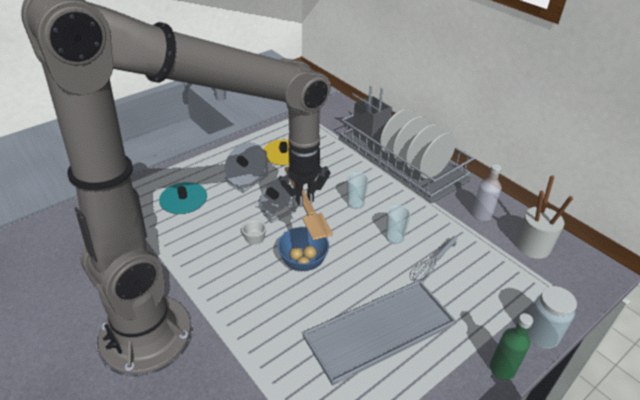

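View pics/w3.png

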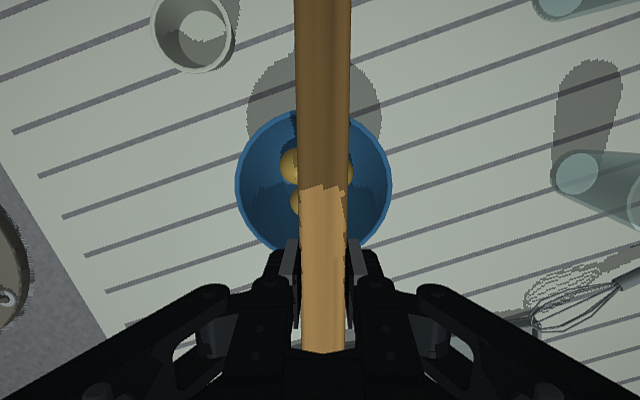

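```bash
cat > rel.py <<'E'
# usage: rel.py x y z heading_deg [tilt: tool-axis]  -> shift (cm) & rotvec(deg) in current tool axes
from fit import *; import sys
def rel(t,Rt):
    s=read_state(); Rm=R.from_rotvec(s['orientation']).as_matrix()
    return (Rm.T@(np.array(t)-s['eef_pos'])*100).round(2), np.degrees(R.from_matrix(Rm.T@Rt).as_rotvec()).round(2)
def down(h): h=np.radians(h); return np.array([[np.cos(h),np.sin(h),0],[np.sin(h),-np.cos(h),0],[0,0,-1]])
if __name__=='__main__':
    a=[float(v) for v in sys.argv[1:]]; print(*rel(a[:3],down(a[3])))
E
python3 rel.py .464 -.353 .2 -100.5
```

```text
[10.12 28.5   1.58] [-0.41 -0.21 81.54]
```

>>> send_rows(plan=[[[0.8,2.4,0.1,0,0,7,10],[1.7,4.7,0.3,0,0,14,10],[2.5,7.1,0.4,0,0,21,10],[3.4,9.5,0.5,0,0,28,10],[4.2,11.9,0.7,0,0,35,10],[5,14.2,0.8,0,0,42,10],[5.9,16.6,0.9,0,0,49,10],[6.7,19,1,0,0,56,10]]])

```text
time_s: 5.08
eef_pos: [0.4611, -0.2526, 0.2035]
orientation: [-2.485, 1.917, -0.002]
ft_force: [0.1, -1.1, 0.1]
finger_gap: 0.0183
```

```bash
python3 look.py;python3 rel.py .464 -.353 .15 -100.5
```

```text
5.0833 [ 0.4611 -0.2526  0.2035] [-2.485e+00  1.917e+00 -2.000e-03] [ 0.08 -1.15  0.06] 0.0183 [ 0.11  0.21  0.36  1.88 -0.09  1.07 -0.81]
toolx heading -75.3 z [ 0.0033  0.0017 -1.    ]
[9.79 2.28 5.34] [-0.19  0.09 25.2 ]
```

>>> send_rows(plan=[[[2.5,0.6,1.3,0,0,6.5,10],[5,1.2,2.6,0,0,13,10],[7.5,1.8,4,0,0,20,10],[9.3,2.2,5,0,0,25,10],[9.8,2.3,5.3,0,0,25.2,10],[9.8,2.3,5.3,0,0,25.2,10],[9.8,2.3,5.3,0,0,25.2,10]]])

```text
time_s: 5.67
eef_pos: [0.4634, -0.3519, 0.1491]
orientation: [-2.009, 2.411, 0.004]
ft_force: [1.1, 0.2, 0.0]
finger_gap: 0.0187
```

```bash
python3 look.py wrist:w4 side:s4;python3 rel.py .464 -.353 .005 -100.5
```

```text
5.6667 [ 0.4634 -0.3519  0.1491] [-2.009  2.411  0.004] [1.05 0.16 0.04] 0.0187 [ 0.22  0.39  0.46  1.8  -0.2   1.   -1.  ]
toolx heading -100.41 z [ 9.0e-04  3.7e-03 -1.0e+00]
[ 0.2   0.05 14.54] [-0.16  0.2   0.16]
```

View pics/s4.png

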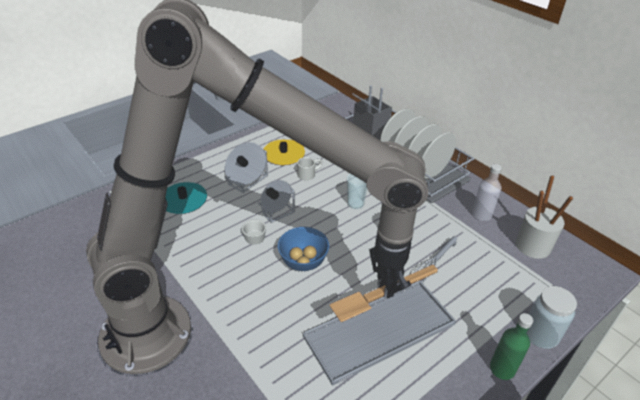

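View pics/w4.png

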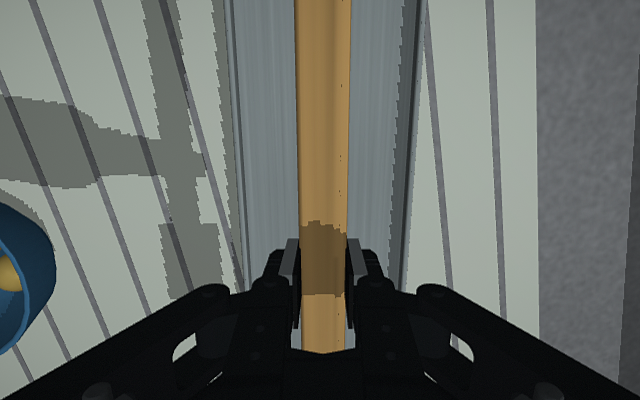

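The spatula lies along the tray's centreline, with the walls even on both sides at columns 235 and 410. I'll lower it.

>>> send_rows(plan=[[[0.2,0,3.5,0,0,0,10],[0.2,0,7,0,0,0,10],[0.2,0,10,0,0,0,10],[0.2,0,12.5,0,0,0,10],[0.2,0,13.8,0,0,0,10],[0.2,0,14.4,0,0,0,10],[0.2,0,14.4,0,0,0,10],[0.2,0,14.4,0,0,0,10]]])

```text
time_s: 6.43
eef_pos: [0.4658, -0.3533, 0.0077]
orientation: [-2.01, 2.407, -0.004]
ft_force: [-0.2, -0.6, -0.4]
finger_gap: 0.0186
```

```bash
python3 look.py side:s5
```

```text
6.4333 [ 0.4658 -0.3533  0.0077] [-2.01   2.407 -0.004] [-0.17 -0.6  -0.44] 0.0186 [ 0.29  0.58  0.38  1.89 -0.31  0.73 -0.9 ]
toolx heading -100.28 z [ 0.0057  0.0019 -1.    ]
```

>>> send_rows(plan=[[[-0.1,0,0.3,0,0,0,10],[-0.1,0,0.5,0,0,0,10],[-0.1,0,0.6,0,0,0,10],[-0.1,0,0.6,0,0,0,10],[-0.1,0,0.6,0,0,0,10]]])

```text
time_s: 6.9
eef_pos: [0.4675, -0.3532, 0.0054]
orientation: [-2.008, 2.406, -0.007]
ft_force: [-4.4, 4.4, 19.0]
finger_gap: 0.0184
```

Contact force is 19 N, so it's on the floor. I'll release.

>>> send_rows(plan=[[[0,0,-0.2,0,0,0,20],[0,0,-0.2,0,0,0,40],[0,0,-0.2,0,0,0,50],[0,0,-0.2,0,0,0,50],[0,0,-3,0,0,0,50],[0,0,-7,0,0,0,50],[0,0,-11,0,0,0,50],[0,0,-15,0,0,0,50]]])

```text
time_s: 7.57
eef_pos: [0.4654, -0.353, 0.1561]
orientation: [-2.009, 2.407, -0.005]
ft_force: [0.8, -0.1, -0.4]
finger_gap: 0.043
```

```bash
python3 look.py side:s6 wrist:w6 scene:c6
```

```text
7.5667 [ 0.4654 -0.353   0.1561] [-2.009  2.407 -0.005] [ 0.81 -0.14 -0.36] 0.043 [ 0.22  0.38  0.46  1.8  -0.2   1.01 -0.99]
toolx heading -100.3 z [ 0.0073  0.0022 -1.    ]
```

View pics/w6.png

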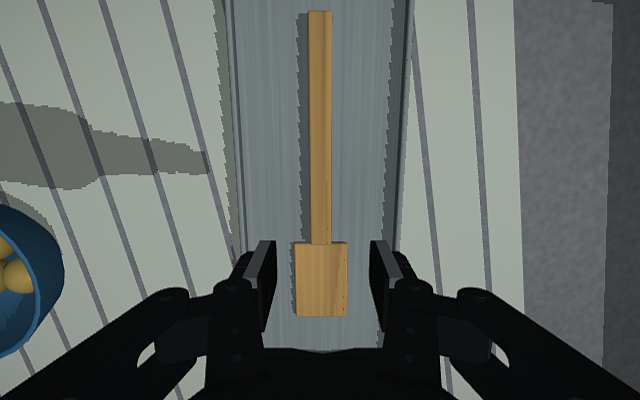

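View pics/c6.png

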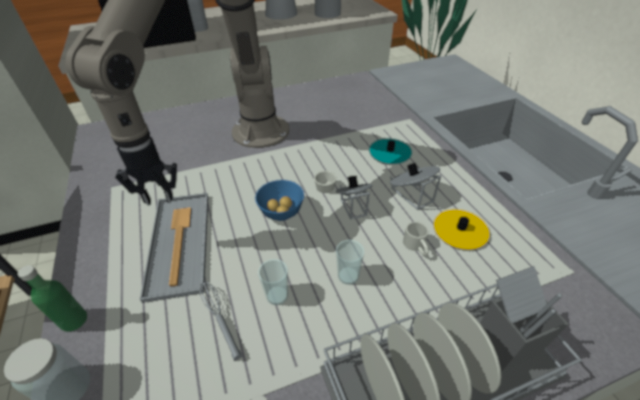

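The spatula lies flat mid-tray: scene (180,245), and wrist shows it central between the walls. I'll refit the bowl and the wide lid with clear views.

```bash
cat > m2.py <<'E'
from fit import *
flat=lambda z:(lambda x:(np.array([x[0],x[1],z]),rz(x[2]) if len(x)>2 else np.eye(3)))
B=[];L=[];S=[]
for c,lp in [('side',(243,161)),('scene',(414,177))]:
    s=read_state(); p=camera(c)
    r=outline_of(p,'bowl'); print([(round(d['p'],2),d['location']) for d in r][:2]); B.append((p,s,r[0]['region']))
    r=outline_of(p,'lid_wide'); d=min(r,key=lambda d:np.hypot(*(np.array(d['location'])-lp))); print(d['location']); L.append((p,s,d['region']))
    r=outline_of(p,'spatula'); print([(round(d['p'],2),d['location']) for d in r][:2]); S.append((p,s,r[0]['region']))
print(read_state()['time_s'])
pickle.dump((B,L,S),open('P2.pkl','wb'))
for V in (B,B[:1],B[1:]): fit('bowl',V,flat(0),np.array([.457,-.049]),np.array([.02,.02]))
pf=lambda x:(np.array([x[0],x[1],.065]),lidR(x[2]))
for V in (L,L[:1],L[1:]): fit('lid_wide',V,pf,np.array([.53,.354,.15]),np.array([.02,.02,.1]))
fit('spatula',S,flat(.005),np.array([.465,-.353,2.957]),np.array([.02,.02,.1]))
E
python3 m2.py
```

```text
[(0.93, [301.3, 247.9])]
[245.1, 162.0]
[(0.6, [365.7, 333.5])]
[(0.82, [280.1, 195.4]), (0.24, [179.8, 256.3])]
[391.1, 150.4]
[(0.72, [350.8, 261.1]), (0.57, [174.8, 234.8])]
8.1167
bowl [ 0.4548 -0.0518] IoU [0.941 0.945]
bowl [ 0.4551 -0.051 ] IoU [0.943]
bowl [ 0.4545 -0.0525] IoU [0.945]
lid_wide [0.5348 0.3568 0.0996] IoU [0.963 0.   ]
lid_wide [0.5348 0.3568 0.0996] IoU [0.963]
lid_wide [0.53  0.354 0.15 ] IoU [0.]
spatula [ 0.4662 -0.3515  2.958 ] IoU [0.873 0.   ]
```

```bash
cat > bw.py <<'E'
from fit import *
P=pickle.load(open('P.pkl','rb')); p0=P['wrist'][0]
flat=lambda x:(np.array([x[0],x[1],0]),np.eye(3))
def m(img):
    h=cv2.cvtColor(img,cv2.COLOR_BGR2HSV); k=((h[...,0]>95)&(h[...,0]<125)&(h[...,1]>110)).astype(np.uint8)
    k=cv2.morphologyEx(k,cv2.MORPH_OPEN,np.ones((3,3)))
    o=np.zeros_like(k); cv2.fillConvexPoly(o,cv2.convexHull(cv2.findNonZero(k)),1); return o
for n,pos,ori in [('wrist0',P['wrist'][2]['eef_pos'],P['wrist'][2]['orientation']),('w1',[.457,-.0513,.1812],[-3.098,.52,0]),('w2',[.4626,-.0505,.0664],[-3.097,.517,-.012]),('w3',[.463,-.0507,.2194],[-3.096,.517,-.022])]:
    img=cv2.imread(f'pics/{n}.png'); k=m(img); s=dict(eef_pos=np.array(pos),orientation=np.array(ori))
    print(n,cv2.boundingRect(cv2.findNonZero(k)))
    x=fit('bowl',[(p0,s,k)],flat,np.array([.457,-.05]),np.array([.02,.02]))
    u=proj(p0,s,circ(.072,.07)+[x[0],x[1],0]); cv2.polylines(img,[u.astype(np.int32)],True,(0,0,255),1); u=proj(p0,s,circ(.067,.07)+[x[0],x[1],0]); cv2.polylines(img,[u.astype(np.int32)],True,(0,255,255),1);cv2.imwrite(f'pics/bw_{n}.png',img)
E
python3 bw.py
```

```text
wrist0 (50, 162, 151, 136)
bowl [ 0.4599 -0.0474] IoU [0.931]
w1 (232, 105, 180, 167)
bowl [ 0.4562 -0.0507] IoU [0.943]
w2 (153, 108, 312, 242)
bowl [ 0.4563 -0.0509] IoU [0.823]
w3 (235, 111, 157, 139)
bowl [ 0.4563 -0.0509] IoU [0.907]
```

View pics/bw_w1.png

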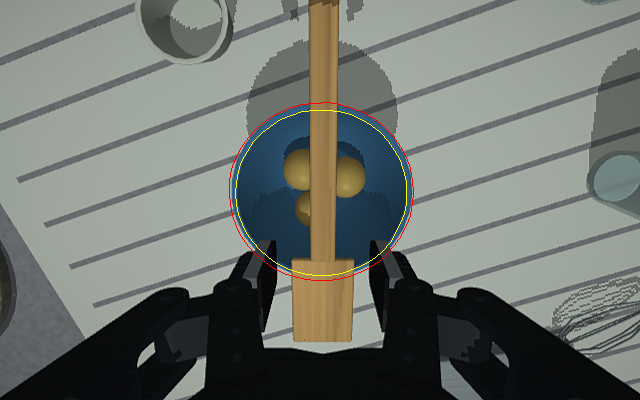

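View pics/bw_wrist0.png

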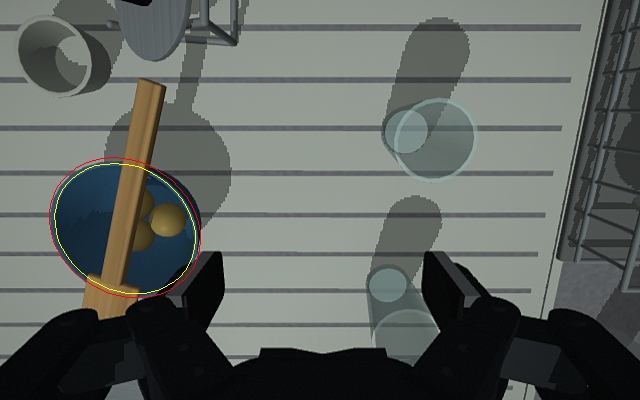

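```bash
python3 rel.py .46 -.2 .28 -50
```

```text
[-15.     3.2  -12.56] [-4.500e-01  4.000e-02 -5.029e+01]
```

>>> send_rows(plan=[[[-1,0.3,-2,0,0,-6,60],[-3,0.7,-4,0,0,-13,60],[-5,1.1,-6,0,0,-20,60],[-7.5,1.6,-8,0,0,-27,60],[-10,2.2,-10,0,0,-34,60],[-12.5,2.7,-11.5,0,0,-41,60],[-15,3.2,-12.5,0,0,-48,60],[-16,3.4,-12.5,0,0,-55,60]]])

```text
time_s: 8.78
eef_pos: [0.4613, -0.1863, 0.2816]
orientation: [-2.899, 1.191, -0.014]
ft_force: [1.1, -0.1, -0.6]
finger_gap: 0.0513
```

```bash
python3 rel.py .48 0.02 .28 5; python3 look.py
```

```text
[-13.18 -15.98   0.26] [ -0.43  -0.54 -49.69]
8.7833 [ 0.4613 -0.1863  0.2816] [-2.899  1.191 -0.014] [ 1.12 -0.12 -0.62] 0.0513 [ 0.05  0.08  0.27  1.83 -0.03  1.22 -0.45]
toolx heading -44.69 z [ 0.0111  0.0037 -0.9999]
```

>>> send_rows(plan=[[[-1.7,-2,0,0,0,-7,60],[-3.4,-4,0,0,0,-14,60],[-5.1,-6,0,0,0,-21,60],[-6.8,-8,0,0,0,-28,60],[-8.5,-10,0,0,0,-35,60],[-10,-12,0,0,0,-42,60],[-11.7,-14,0,0,0,-49,60],[-13.2,-16,0,0,0,-56,60]]])

```text
time_s: 9.45
eef_pos: [0.4795, 0.0216, 0.2821]
orientation: [-3.123, -0.319, -0.016]
ft_force: [-0.3, -0.7, -0.5]
finger_gap: 0.0511
```

```bash
python3 rel.py .47 0.23 .28 65; python3 look.py
```

```text
[  3.27 -20.6    0.28] [  0.2   -0.61 -53.34]
9.45 [0.4795 0.0216 0.2821] [-3.123 -0.319 -0.016] [-0.33 -0.65 -0.55] 0.0511 [-0.16  0.05  0.03  1.86 -0.    1.22  0.07]
toolx heading 11.66 z [ 0.0101  0.0037 -0.9999]
```

>>> send_rows(plan=[[[0.4,-2.6,0,0,0,-7,60],[0.8,-5.2,0,0,0,-14,60],[1.2,-7.8,0,0,0,-21,60],[1.6,-10.4,0,0,0,-28,60],[2,-13,0,0,0,-35,60],[2.4,-15.6,0,0,0,-42,60],[2.9,-18.2,0,0,0,-48,60],[3.3,-20.6,0,0,0,-53,60]]])

```text
time_s: 10.12
eef_pos: [0.4699, 0.2316, 0.2822]
orientation: [2.648, 1.686, 0.016]
ft_force: [0.4, 0.1, -0.2]
finger_gap: 0.0513
```

```bash
cat > lidrel.py <<'E'
# lidrel.py x y yaw h : tool aligned to lid, TCP at lid origin + h*k
from rel import *
def lidtool(x,y,yaw,h):
    Rl=lidR(yaw); k=Rl[:,2]; ly=Rl[:,1]; Rt=np.c_[ly,np.cross(-k,ly),-k]
    return np.array([x,y,.065])+h*k,Rt
if __name__=='__main__':
    a=[float(v) for v in sys.argv[1:]]; t,Rt=lidtool(*a); print(t.round(4)); print(*rel(t,Rt))
E
python3 lidrel.py .532 .355 .13 .12; python3 look.py
```

```text
[0.4638 0.3461 0.1633]
[10.03 -5.48 11.93] [-33.54   9.63 -31.53]
10.1167 [0.4699 0.2316 0.2822] [2.648 1.686 0.016] [ 0.42  0.13 -0.21] 0.0513 [-0.37  0.13 -0.19  1.77  0.03  1.23  0.57]
toolx heading 64.97 z [ 0.0094  0.0037 -0.9999]
```

>>> send_rows(plan=[[[1.4,-0.8,1.3,-4.8,1.4,-4.5,60],[2.9,-1.6,3,-9.6,2.8,-9,60],[4.3,-2.3,4.5,-14.4,4.1,-13.5,60],[5.7,-3.1,6,-19.2,5.5,-18,60],[7.2,-3.9,8,-24,6.9,-22.5,60],[8.6,-4.7,10,-28.8,8.3,-27,60],[10,-5.5,11.9,-33.5,9.6,-31.5,60],[10,-5.5,11.9,-33.5,9.6,-31.5,60]]])

```text
time_s: 10.78
eef_pos: [0.4601, 0.3463, 0.1598]
orientation: [1.754, 2.014, 0.628]
ft_force: [-0.6, -0.4, 0.2]
finger_gap: 0.0513
```

```bash
python3 lidrel.py .532 .355 .13 .12
cat > lw.py <<'E'
from fit import *; import sys
s=read_state(); p=camera('wrist'); save(sys.argv[1],p); r=outline_of(p,'lid_wide'); print([(round(d['p'],2),d['location'],int(d['region'].sum())) for d in r])
pickle.dump((p,s,r),open('LW.pkl','wb'))
E
python3 lw.py w7; python3 look.py
```

```text
[0.4638 0.3461 0.1633]
[-0.08  0.49 -0.09] [-0.21 -0.05  0.42]
[(0.88, [318.2, 195.1], 27744)]
10.8833 [0.4608 0.3456 0.1605] [1.758 2.012 0.625] [-0.13 -0.81  0.53] 0.0512 [-0.69  0.16 -0.3   2.19  0.98  0.6  -0.06]
toolx heading 97.64 z [ 0.5645  0.0725 -0.8223]
```

View pics/w7.png

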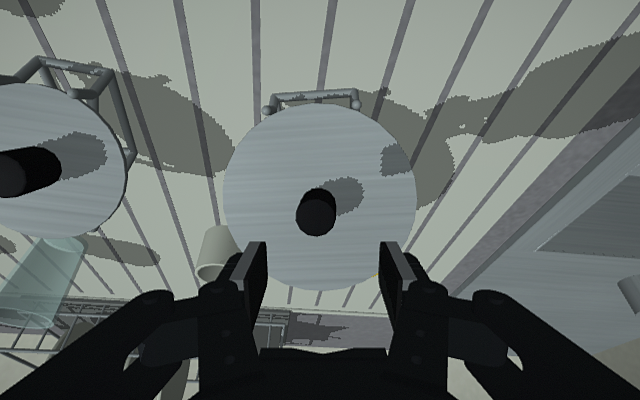

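The lid is centred at column 319 and the knob top is at (316,212), with the upturned wire ends at the top of the picture. I'll refine its pose.

```bash
cat > lf.py <<'E'
from fit import *
p,s,r=pickle.load(open('LW.pkl','rb')); B,L,S=pickle.load(open('P2.pkl','rb'))
P=pickle.load(open('P.pkl','rb')); D=P['scene'][1]['lid_wide']; i=min(range(len(D)),key=lambda i:np.hypot(*(np.array(D[i][1])-(414,177))))
V=[(p,s,r[0]['region'])]; sc=(P['scene'][0],P['scene'][2],D[i][2])
pf=lambda x:(np.array([x[0],x[1],.065]),lidR(x[2]))
x0=np.array([.532,.355,.13]);k=np.array([.02,.02,.1])
x=fit('lid_wide',V,pf,x0,k); fit('lid_wide',V+[L[0],sc],pf,x0,k)
p5=lambda x:(np.array([x[0],x[1],.065+x[3]]),lidR(x[2]) )
fit('lid_wide',V+[L[0],sc],p5,np.r_[x0,0],np.r_[k,.01])
# knob top centroid
h=cv2.cvtColor(p['color'],cv2.COLOR_RGB2GRAY); a=(h[150:250,280:360]<40).astype(np.uint8); n,l,st,ce=cv2.connectedComponentsWithStats(a); print(st,ce+[280,150])
for y in (x,): 
    t,Rl=pf(y); print(proj(p,s,np.array([[0,0,.048],[0,0,.014]])@Rl.T+t))
    img=cv2.cvtColor(p['color'],cv2.COLOR_RGB2BGR)
    for H in M['lid_wide']: cv2.polylines(img,[cv2.convexHull(proj(p,s,H@Rl.T+t).astype(np.int32))],True,(0,0,255),1)
    cv2.polylines(img,[proj(p,s,circ(.014,.048)@Rl.T+t).astype(np.int32)],True,(0,255,255),1)
    cv2.imwrite('pics/lf.png',img)
E
python3 lf.py
```

```text
lid_wide [0.5305 0.3547 0.4003] IoU [0.94]
lid_wide [0.5295 0.3549 0.1385] IoU [0.923 0.929 0.901]
lid_wide [0.5302 0.3536 0.1412 0.0014] IoU [0.919 0.941 0.908]
[[   0    0   80  100 6483]
 [  16   38   40   48 1517]] [[320.24001234 196.55329323]
 [316.33750824 212.09294661]]
[[307.16518967 220.24255582]
 [315.85528831 205.25662708]]
```

View pics/lf.png

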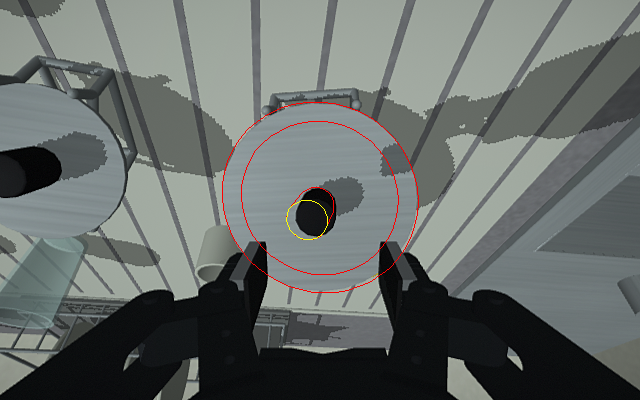

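```bash
cat >> lf.py <<'E'
print('==')
img=p['color'].copy(); img=cv2.cvtColor(img,cv2.COLOR_RGB2BGR)
for y in ([.5302,.3536,.14],[.5302,.3545,.14],[.5302,.3545,.10]):
    t,Rl=pf(y); print(y,proj(p,s,np.array([[0,0,.048],[0,0,.014]])@Rl.T+t).round(1).tolist())
for H in M['lid_wide']: cv2.polylines(img,[cv2.convexHull(proj(p,s,H@Rl.T+t).astype(np.int32))],True,(0,0,255),1)
cv2.polylines(img,[proj(p,s,circ(.014,.048)@Rl.T+t).astype(np.int32)],True,(0,255,255),1)
cv2.imwrite('pics/lf2.png',cv2.resize(img[80:310,200:440],None,fx=2.5,fy=2.5))
E
python3 lf.py|sed '1,/==/d'
```

```text
[0.5302, 0.3536, 0.14] [[316.2, 219.1], [317.2, 204.7]]
[0.5302, 0.3545, 0.14] [[317.5, 219.2], [318.4, 204.8]]
[0.5302, 0.3545, 0.1] [[319.2, 219.2], [318.8, 204.8]]
```

View pics/lf2.png

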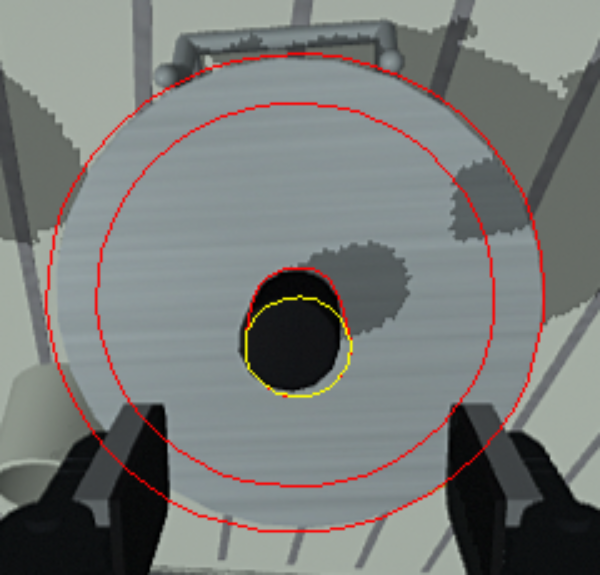

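```bash
python3 lidrel.py .5302 .3542 .165 .065
```

```text
[0.4934 0.3481 0.1182]
[-0.17  0.28  5.33] [-0.32  1.22 -1.37]
```

>>> send_rows(plan=[[[0,0.1,1.5,0,0.4,-0.5,60],[-0.1,0.2,3,-0.2,0.8,-0.9,60],[-0.2,0.3,4.3,-0.3,1.2,-1.4,60],[-0.2,0.3,5.3,-0.3,1.2,-1.4,60],[-0.2,0.3,5.3,-0.3,1.2,-1.4,60],[-0.2,0.3,5.3,-0.3,1.2,-1.4,60]]])

```text
time_s: 11.38
eef_pos: [0.4945, 0.3472, 0.1191]
orientation: [1.731, 2.038, 0.642]
ft_force: [-0.1, -0.0, 0.6]
finger_gap: 0.0514
```

```bash
python3 lidrel.py .5302 .3542 .165 .018; python3 look.py wrist:w8
python3 - <<'E'
from fit import *
s=read_state(); P=pickle.load(open('P.pkl','rb')); p=P['wrist'][0]; img=cv2.imread('pics/w8.png')
t=np.array([.5302,.3542,.065]);Rl=lidR(.165)
for H in M['lid_wide']: cv2.polylines(img,[cv2.convexHull(proj(p,s,H@Rl.T+t).astype(np.int32))],True,(0,0,255),1)
cv2.polylines(img,[proj(p,s,circ(.014,.048)@Rl.T+t).astype(np.int32)],True,(0,255,255),1)
cv2.imwrite('pics/w8o.png',img)
E
```

```text
[0.52   0.3525 0.0797]
[ 0.11 -0.13  4.71] [-0.01  0.1  -0.1 ]
11.3833 [0.4945 0.3472 0.1191] [1.731 2.038 0.642] [-0.13 -0.03  0.62] 0.0514 [-0.68  0.26 -0.25  2.19  1.16  0.51 -0.17]
toolx heading 99.32 z [ 0.5659  0.0925 -0.8192]
```

View pics/w8o.png

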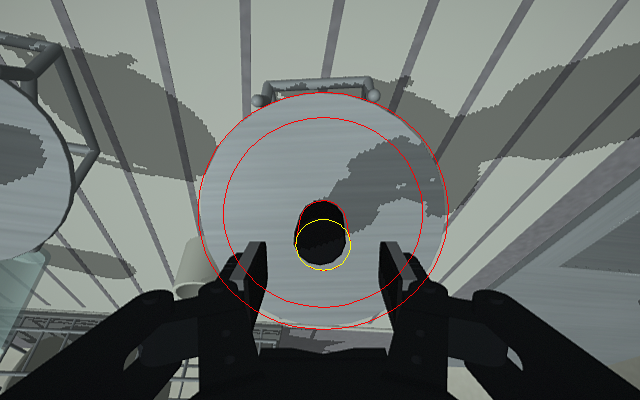

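The knob is centred between the fingers at column 321. I'll advance along its axis.

>>> send_rows(plan=[[[0,0,1,0,0,0,60],[0,-0.1,2,0,0,0,60],[0,-0.1,3,0,0,0,60],[0,-0.1,4,0,0,0,60],[0,-0.1,4.5,0,0,0,60],[0,-0.1,4.7,0,0,0,60],[0,-0.1,4.7,0,0,0,60]]])

```text
time_s: 12.02
eef_pos: [0.5202, 0.3522, 0.0808]
orientation: [1.73, 2.038, 0.644]
ft_force: [-0.6, 0.1, -0.9]
finger_gap: 0.0514
```

```bash
python3 lidrel.py .5302 .3542 .165 .018; python3 look.py wrist:w9
```

```text
[0.52   0.3525 0.0797]
[ 0.03 -0.07  0.08] [ 0.05  0.03 -0.09]
12.0167 [0.5202 0.3522 0.0808] [1.73  2.038 0.644] [-0.56  0.12 -0.93] 0.0514 [-0.69  0.36 -0.2   2.17  1.32  0.46 -0.31]
toolx heading 99.36 z [ 0.5665  0.0939 -0.8187]
```

View pics/w9.png

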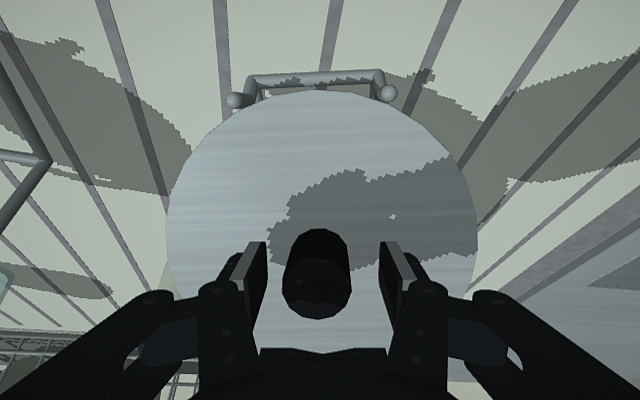

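>>> send_rows(plan=[[[-0.1,-0.1,0.1,0,0,0,60],[-0.2,-0.2,0.1,0,0,0,60],[-0.2,-0.2,0.1,0,0,0,60],[-0.2,-0.2,0.1,0,0,0,20],[-0.2,-0.2,0.1,0,0,0,20],[-0.2,-0.2,0.1,0,0,0,20],[-0.2,-0.2,0.1,0,0,0,20],[-0.2,-0.2,0.1,0,0,0,20]]])

```text
time_s: 12.73
eef_pos: [0.5191, 0.3502, 0.0795]
orientation: [1.729, 2.038, 0.645]
ft_force: [-4.5, -2.3, 5.9]
finger_gap: 0.0261
```

```bash
python3 lidrel.py .5302 .3542 .165 .018; python3 look.py wrist:w10
```

```text
[0.52   0.3525 0.0797]
[0.22 0.12 0.06] [ 0.09  0.01 -0.07]
12.7333 [0.5191 0.3502 0.0795] [1.729 2.038 0.645] [-4.48 -2.29  5.87] 0.0261 [-0.69  0.36 -0.2   2.17  1.34  0.46 -0.32]
toolx heading 99.39 z [ 0.5671  0.0943 -0.8182]
```

View pics/w10.png

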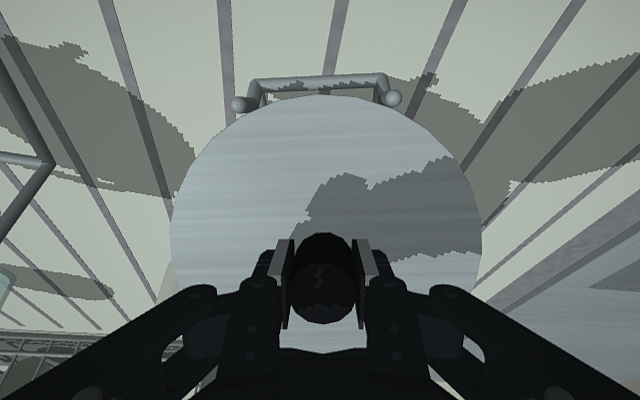

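The knob is gripped: gap is 26 mm, with the same 1.5 mm under-read as on the handle. I'll withdraw along the knob axis.

>>> send_rows(plan=[[[0,0,-0.5,0,0,0,20],[0,0,-1.5,0,0,0,20],[0,0,-3,0,0,0,20],[0,0,-4.5,0,0,0,20],[0,0,-6,0,0,0,20],[0,0,-7,0,0,0,20],[0,0,-7,0,0,0,20]]])

```text
time_s: 13.37
eef_pos: [0.4785, 0.3442, 0.1382]
orientation: [1.728, 2.039, 0.648]
ft_force: [0.9, 0.5, -2.0]
finger_gap: 0.0264
```

```bash
python3 look.py wrist:w11 side:s11; python3 rel.py .47 .3 .28 99.5
```

```text
13.3667 [0.4785 0.3442 0.1382] [1.728 2.039 0.648] [ 0.89  0.51 -2.02] 0.0264 [-0.68  0.2  -0.27  2.21  1.09  0.53 -0.12]
toolx heading 99.46 z [ 0.5677  0.0964 -0.8176]
[ -4.12   6.92 -12.65] [35.08 -0.   -0.11]
```

View pics/w11.png

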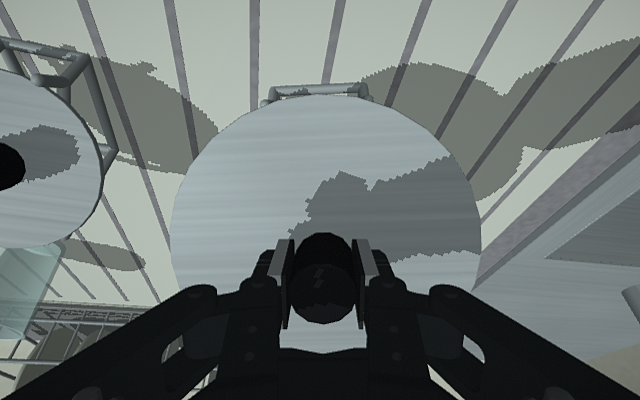

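View pics/s11.png

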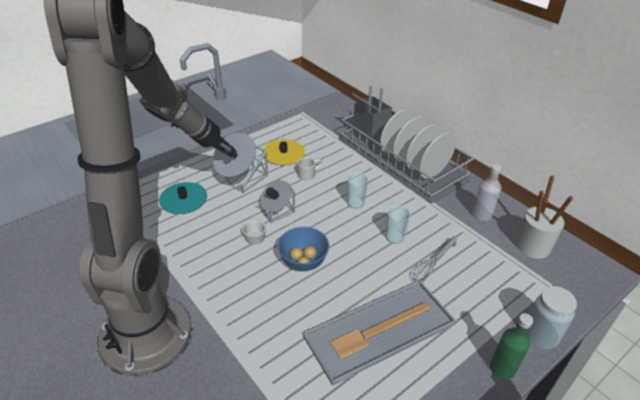

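The lid is held and looks unchanged in the wrist view. I'll raise it and level it.

>>> send_rows(plan=[[[-0.2,0.9,-1.6,3,0,0,20],[-0.7,1.8,-3.2,8,0,0,20],[-1.2,2.6,-4.8,13,0,0,20],[-1.8,3.5,-6.4,18,0,0,20],[-2.4,4.4,-8,23,0,0,20],[-3,5.3,-9.6,28,0,0,20],[-3.5,6.1,-11.2,32,0,0,20],[-4.1,6.9,-12.6,35,0,0,20]]])

```text
time_s: 14.13
eef_pos: [0.4725, 0.299, 0.2804]
orientation: [-2.035, -2.391, 0.001]
ft_force: [-0.4, -0.0, -3.4]
finger_gap: 0.0265
```

```bash
python3 look.py; python3 rel.py .456 .1 .26 70
```

```text
14.1333 [0.4725 0.299  0.2804] [-2.035e+00 -2.391e+00  1.000e-03] [-0.41 -0.04 -3.38] 0.0265 [-0.34  0.22 -0.35  1.68  0.08  1.26  1.02]
toolx heading 99.2 z [-1.4e-03  7.0e-04 -1.0e+00]
[-19.38  -4.81   2.03] [-0.08 -0.04 29.2 ]
```

>>> send_rows(plan=[[[-1.5,-0.4,0,0,0,3,20],[-4,-1,0,0,0,7,20],[-7,-1.7,0,0,0,11,20],[-10,-2.5,0,0,0,15,20],[-13,-3.2,0,0,0,19,20],[-15.5,-3.9,0.5,0,0,23,20],[-18,-4.5,1.2,0,0,27,20],[-19.4,-4.8,2,0,0,29,20]]])

```text
time_s: 14.8
eef_pos: [0.4547, 0.0949, 0.2584]
orientation: [2.578, 1.795, -0.006]
ft_force: [-0.7, 0.0, -3.3]
finger_gap: 0.0265
```

```bash
python3 look.py; python3 rel.py .456 -.051 .2 60
```

```text
14.8 [0.4547 0.0949 0.2584] [ 2.578  1.795 -0.006] [-0.68  0.02 -3.35] 0.0265 [-0.14  0.05 -0.17  1.92  0.01  1.18  0.91]
toolx heading 69.7 z [-0.003  -0.0026 -1.    ]
[-13.62   5.2    5.88] [-0.09  0.21  9.7 ]
```

>>> send_rows(plan=[[[-2,0.8,0.5,0,0,2,20],[-4.5,1.7,1,0,0,4,20],[-7,2.7,2,0,0,6,20],[-9.5,3.6,3.5,0,0,8,20],[-12,4.6,5,0,0,9.7,20],[-13.6,5.2,5.9,0,0.2,9.7,20],[-13.6,5.2,5.9,0,0.2,9.7,20],[-13.6,5.2,5.9,0,0.2,9.7,20]]])

```text
time_s: 15.47
eef_pos: [0.4545, -0.0516, 0.1979]
orientation: [-2.721, -1.565, 0.006]
ft_force: [-0.4, 1.2, -1.9]
finger_gap: 0.0263
```

```bash
python3 look.py wrist:w12 side:s12 scene:c12; python3 rel.py .456 -.051 .12 60
python3 - <<'E'
import cv2,numpy as np
a=cv2.imread('pics/s12.png')[140:300,220:380]; b=cv2.imread('pics/c12.png')[100:260,200:360]
cv2.imwrite('pics/sc12.png',cv2.resize(np.hstack([a,b]),None,fx=2.5,fy=2.5,interpolation=cv2.INTER_CUBIC))
E
```

```text
15.4667 [ 0.4545 -0.0516  0.1979] [-2.721 -1.565  0.006] [-0.36  1.19 -1.92] 0.0263 [ 0.04  0.09 -0.02  2.01  0.    1.04  1.06]
toolx heading 59.83 z [-4.8e-03  5.0e-04 -1.0e+00]
[-0.15  0.07  7.97] [-0.08 -0.01  0.12]
```

View pics/sc12.png

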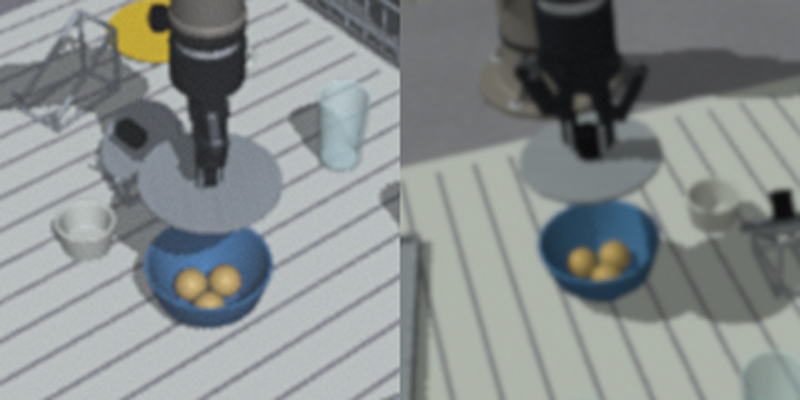

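View pics/w12.png

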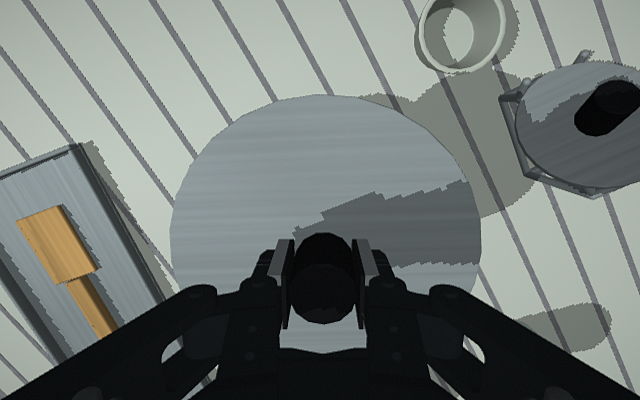

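```bash
cat > held.py <<'E'
from fit import *
M['flange']=M['lid_wide'][:1]
s=read_state(); tz=s['eef_pos'][2]; Rt=R.from_rotvec(s['orientation']).as_matrix(); Rl=np.c_[Rt[:,1],Rt[:,0],-Rt[:,2]]
def hull(m):
    m=m.astype(np.uint8);o=np.zeros_like(m);cv2.fillConvexPoly(o,cv2.convexHull(cv2.findNonZero(m)),1);return o
def big(m):
    n,l,st,_=cv2.connectedComponentsWithStats(m.astype(np.uint8));return l==1+np.argmax(st[1:,4])
V=[]
for c in ('side','scene','wrist'):
    p=camera(c); T=np.array(proj(p,s,(s['eef_pos']-[0,0,.006])[None])[0]); r=outline_of(p,'lid_wide'); print(c,T.round(),[(round(d['p'],2),d['location'],int(d['region'].sum())) for d in r][:4])
    d=min(r,key=lambda d:np.hypot(*(np.array(d['location'])-T))); V.append((p,s,d['region']))
pickle.dump(V,open('H.pkl','wb'))
for sel in ([0],[1],[2],[0,1],[0,1,2]):
    vv=[(V[i][0],s,V[i][2] if 0 else hull(big(V[i][2]))) for i in sel]
    print(sel); fit('flange',vv,lambda x:(np.array([x[0],x[1],tz-.018]),Rl),s['eef_pos'][:2].copy(),np.array([.015,.015]))
print('tcp',s['eef_pos'])
for sel in ([0,1],):
    vv=[(V[i][0],s,hull(big(V[i][2]))) for i in sel]
    fit('flange',vv,lambda x:(np.array([x[0],x[1],tz-x[2]]),Rl),np.r_[s['eef_pos'][:2],.018],np.array([.015,.015,.01]))
E
python3 held.py
```

```text
side [302. 211.] [(0.96, [277.6, 150.5], 488), (0.9, [179.6, 195.2], 1217), (0.56, [298.7, 214.8], 1673)]
scene [276. 161.] [(0.98, [390.0, 150.9], 883), (0.94, [272.5, 164.3], 1390), (0.71, [461.0, 228.2], 1729)]
wrist [319. 256.] [(0.71, [323.8, 207.3], 51858)]
[0]
flange [ 0.4575 -0.05  ] IoU [0.964]
[1]
flange [ 0.4584 -0.0509] IoU [0.937]
[2]
flange [ 0.4592 -0.0482] IoU [0.827]
[0, 1]
flange [ 0.4581 -0.0505] IoU [0.962 0.938]
[0, 1, 2]
flange [ 0.4578 -0.0499] IoU [0.962 0.933 0.821]
tcp [ 0.4562573  -0.04943181  0.19973593]
flange [ 0.4575 -0.0503  0.0185] IoU [0.962 0.938]
```

```bash
python3 rel.py .4538 -.0504 .105 60
```

```text
[-0.13 -0.2   9.5 ] [-0.06  0.    0.06]
```

>>> send_rows(plan=[[[-0.1,-0.2,2,0,0,0,20],[-0.1,-0.2,4,0,0,0,20],[-0.1,-0.2,6,0,0,0,20],[-0.1,-0.2,8,0,0,0,20],[-0.1,-0.2,9,0,0,0,20],[-0.1,-0.2,9.5,0,0,0,20],[-0.1,-0.2,9.5,0,0,0,20],[-0.1,-0.2,9.5,0,0,0,20]]])

```text
time_s: 16.58
eef_pos: [0.4547, -0.0501, 0.1057]
orientation: [-2.72, -1.572, -0.001]
ft_force: [-0.0, 0.6, -1.9]
finger_gap: 0.0263
```

```bash
python3 look.py side:s13 scene:c13;  python3 look.py; python3 rel.py .4538 -.0504 .078 60
python3 - <<'E'
import cv2,numpy as np
a=cv2.imread('pics/s13.png')[160:320,220:380]; b=cv2.imread('pics/c13.png')[120:280,200:360]
cv2.imwrite('pics/sc13.png',cv2.resize(np.hstack([a,b]),None,fx=2.5,fy=2.5,interpolation=cv2.INTER_CUBIC))
E
```

```text
16.5833 [ 0.4547 -0.0501  0.1057] [-2.720e+00 -1.572e+00 -1.000e-03] [-0.04  0.62 -1.95] 0.0263 [ 0.04  0.2  -0.02  2.12  0.01  0.82  1.06]
toolx heading 60.07 z [ 3.e-04  5.e-04 -1.e+00]
16.6833 [ 0.4552 -0.0502  0.1062] [2.72  1.572 0.003] [ 0.28  0.38 -2.05] 0.0265 [ 0.04  0.2  -0.02  2.11  0.01  0.82  1.06]
toolx heading 60.06 z [ 1.7e-03  5.0e-04 -1.0e+00]
[-0.09 -0.11  2.82] [ 0.07 -0.07  0.06]
```

View pics/sc13.png

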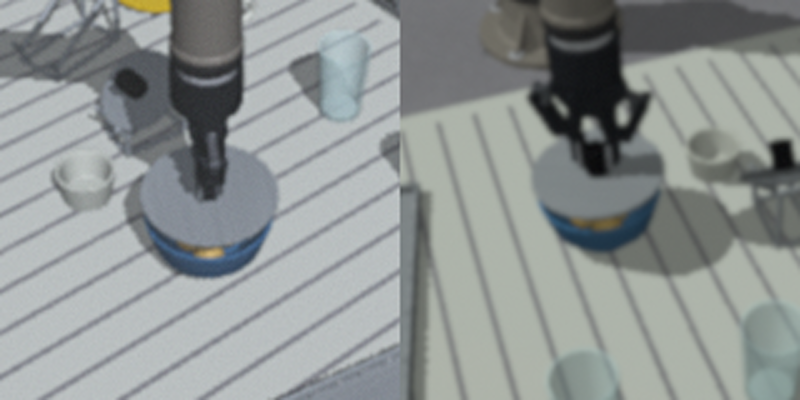

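The lid is centred over the bowl and level. I'll lower it gently.

>>> send_rows(plan=[[[-0.1,-0.1,0.5,0,0,0,20],[-0.1,-0.1,1,0,0,0,20],[-0.1,-0.1,1.5,0,0,0,20],[-0.1,-0.1,1.9,0,0,0,20],[-0.1,-0.1,2.1,0,0,0,20],[-0.1,-0.1,2.1,0,0,0,20]]])

```text
time_s: 17.18
eef_pos: [0.4532, -0.0505, 0.0844]
orientation: [-2.72, -1.572, -0.001]
ft_force: [-0.6, -0.9, -2.9]
finger_gap: 0.0265
```

```bash
python3 look.py; python3 rel.py .4538 -.0504 .078 60
```

```text
17.1833 [ 0.4532 -0.0505  0.0844] [-2.720e+00 -1.572e+00 -1.000e-03] [-0.62 -0.88 -2.85] 0.0265 [ 0.04  0.24 -0.02  2.14  0.01  0.77  1.06]
toolx heading 60.06 z [ 1.e-04  5.e-04 -1.e+00]
[0.04 0.05 0.64] [-0.01 -0.03  0.06]
```

>>> send_rows(plan=[[[0,0,0.2,0,0,0,20],[0,0,0.3,0,0,0,20],[0,0,0.4,0,0,0,20],[0,0,0.5,0,0,0,20],[0,0,0.5,0,0,0,20]]])

```text
time_s: 17.6
eef_pos: [0.4538, -0.051, 0.0812]
orientation: [2.719, 1.572, 0.0]
ft_force: [-3.7, -0.3, 14.1]
finger_gap: 0.0267
```

```bash
python3 look.py
```

```text
17.6 [ 0.4538 -0.051   0.0812] [2.719 1.572 0.   ] [-3.67 -0.31 14.06] 0.0267 [ 0.04  0.24 -0.02  2.14  0.01  0.76  1.06]
toolx heading 60.06 z [ 5.e-04 -3.e-04 -1.e+00]
```

There's 14 N of contact at 0.081, about the expected seated height. I'll hold and look.

>>> send_rows(plan=[[[0,0,0.05,0,0,0,20],[0,0,0.05,0,0,0,20],[0,0,0.05,0,0,0,20]]])

```text
time_s: 17.85
eef_pos: [0.454, -0.0515, 0.0813]
orientation: [2.719, 1.571, 0.0]
ft_force: [-2.4, -1.0, 7.4]
finger_gap: 0.0265
```

```bash
python3 look.py side:s14 scene:c14 wrist:w14
python3 - <<'E'
import cv2,numpy as np
a=cv2.imread('pics/s14.png')[160:320,220:380]; b=cv2.imread('pics/c14.png')[120:280,200:360]
cv2.imwrite('pics/sc14.png',cv2.resize(np.hstack([a,b]),None,fx=2.5,fy=2.5,interpolation=cv2.INTER_CUBIC))
E
```

```text
17.85 [ 0.454  -0.0515  0.0813] [2.719 1.571 0.   ] [-2.36 -1.03  7.44] 0.0265 [ 0.04  0.24 -0.02  2.14  0.01  0.76  1.06]
toolx heading 60.04 z [ 8.e-04 -1.e-03 -1.e+00]
```

View pics/sc14.png

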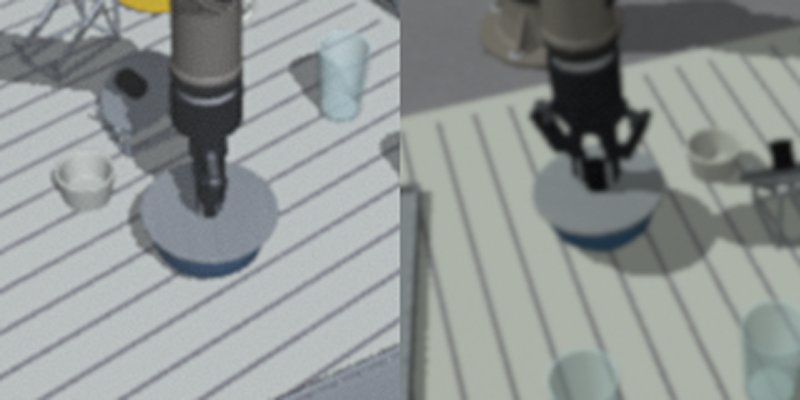

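View pics/w14.png

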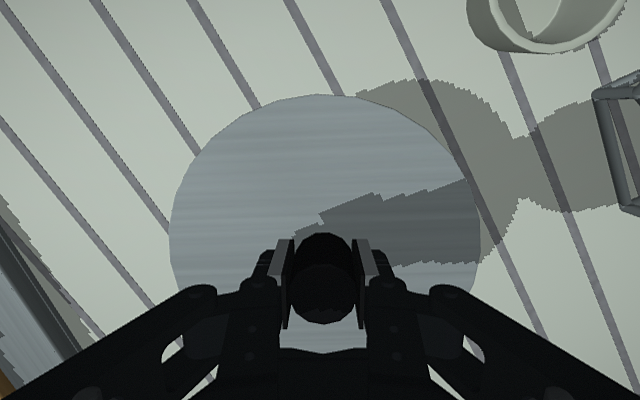

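The flange covers the rim evenly in both views, with potatoes hidden. I'll release and rise.

>>> send_rows(plan=[[[0,0,0,0,0,0,40],[0,0,0,0,0,0,55],[0,0,0,0,0,0,55],[0,0,0,0,0,0,55],[0,0,-1.5,0,0,0,55],[0,0,-4,0,0,0,55],[0,0,-7.5,0,0,0,55],[0,0,-11,0,0,0,55]]])

```text
time_s: 18.67
eef_pos: [0.453, -0.0512, 0.1918]
orientation: [-2.72, -1.572, 0.003]
ft_force: [1.4, -0.5, -0.3]
finger_gap: 0.0467
```

```bash
python3 look.py side:s15 scene:c15 wrist:w15
python3 - <<'E'
import cv2,numpy as np
a=cv2.imread('pics/s15.png')[160:320,220:380]; b=cv2.imread('pics/c15.png')[120:280,200:360]
cv2.imwrite('pics/sc15.png',cv2.resize(np.hstack([a,b]),None,fx=2.5,fy=2.5,interpolation=cv2.INTER_CUBIC))
E
```

```text
18.6667 [ 0.453  -0.0512  0.1918] [-2.72  -1.572  0.003] [ 1.43 -0.48 -0.31] 0.0467 [ 0.04  0.09 -0.02  2.03  0.    1.03  1.06]
toolx heading 60.05 z [-1.6e-03 -7.0e-04 -1.0e+00]
```

View pics/sc15.png

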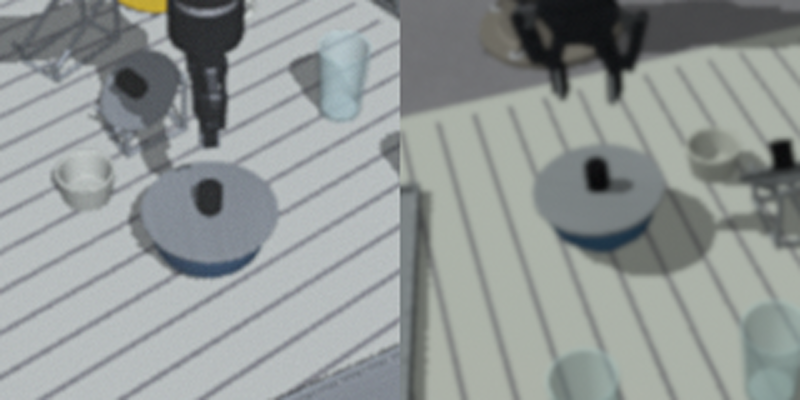

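View pics/w15.png

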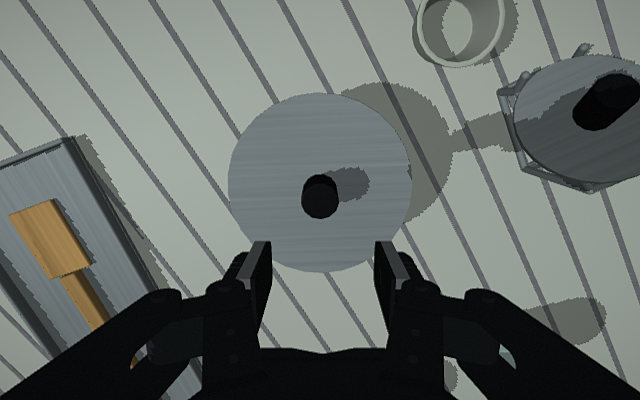

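View pics/s15.png

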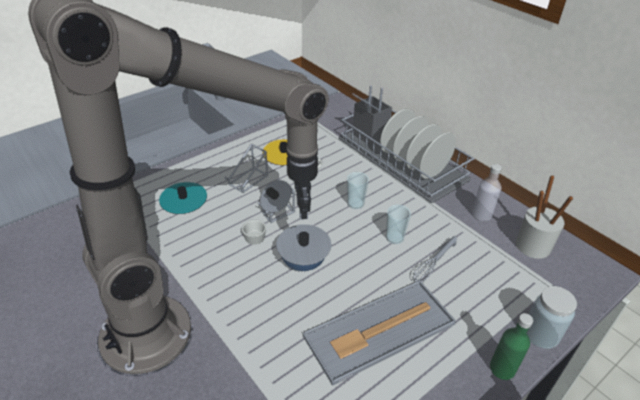

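Everything looks right. I'll run one numeric check of the lid's height and level, then hand in.

```bash
cat > chk.py <<'E'
from fit import *
V=[]
for c in ('side','scene','wrist'):
    s=read_state(); p=camera(c); T=proj(p,s,np.array([[.455,-.051,.08]]))[0]; r=outline_of(p,'lid_wide'); 
    d=min(r,key=lambda d:np.hypot(*(np.array(d['location'])-T))); print(c,T.round(),d['location'],d['p'],d['region'].sum()); V.append((p,s,d['region']))
pf=lambda x:(np.array([x[0],x[1],x[2]]),R.from_rotvec([x[3],x[4],0]).as_matrix())
x0=np.array([.455,-.051,.061,0,0]);k=np.array([.01,.01,.01,.05,.05])
for sel in ([0,1],[0,1,2],[2]): fit('lid_wide',[V[i] for i in sel],pf,x0,k)
print(read_state()['time_s'])
E
python3 chk.py
```

```text
side [302. 242.] [301.4, 243.2] 0.84 1730
scene [279. 192.] [276.9, 195.8] 0.94 1509
wrist [322. 200.] [324.6, 190.2] 0.96 26002
lid_wide [ 0.4566 -0.0527  0.0634 -0.0312 -0.0053] IoU [0.959 0.965]
lid_wide [ 0.4566 -0.0517  0.0624 -0.0326 -0.0083] IoU [0.96  0.959 0.92 ]
lid_wide [ 0.4568 -0.0507  0.0557  0.0135 -0.0043] IoU [0.963]
19.1167
```

```bash
python3 -c "
from station import *
print(read_state()['ft_force']); print(job_done())"
```

```text
[-0.50909374 -0.94994092 -1.07152197]
the job is handed in; nothing more can be done
None
```

The spatula is lying flat in the steel tray and the wide lid is on the bowl. I let go of the lid only after it touched down on the rim, with 7–14 N of contact. I handed the job in at about 19 s of the 51 s allowed; it reports no verdict.

**Lid:** my last camera fits put it at about (0.457, -0.052), within about 2 mm of the centre I had measured for the bowl. The fitted height of its origin was 56–63 mm depending on the camera, against 61 mm when seated. The fitted tilt was up to about 0.03 rad, close to the 0.035 limit. The cameras disagreed on the tilt's direction, so I take it as measurement noise. The pictures show the lid level and evenly over the rim.

**Spatula:** in the pictures it lies flat and central inside the tray walls. My position fit failed in the scene camera because the network misidentified it there. The side-camera fit gave about (0.466, -0.352), very close to the tray's centre.

**Rest of the scene:** in the final pictures the bowl is where it was. The narrow lid, glasses, ramekin, cup and whisk look undisturbed, but I did not re-measure them. The gripper ended clear above the lid, touching nothing.

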